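Check a plunger probe and hold it seated in its V-block

ROBOT

A 7-joint arm with a two-finger parallel gripper is mounted at the origin on the work surface; the furniture and walls round the work are solid. World frame = base frame: x ahead of the robot, y to its left, z up, the work surface at z = 0. Lengths are in m, angles in rad, forces in N, time in s.
With the tool pointing down it reaches from about 0.35 to 0.9 m from the base axis. Payload 19.9 kg.
Tool frame: the origin (TCP) lies on the centre line of the jaws, within the pads' length; the fingertips stand 8 mm ahead of it and the grasp point (between the pads) lies 11 mm behind it; z points along the fingers, y is the line along which they close (so a half turn about z gives the same grasp; the last joint's range is limited). The gripper opens to 94 mm and grips with 3 to 60 N. Pads are 16 mm wide; open, the fingers measure 119 mm over their backs; the gripper's body (75 mm by 177 mm) begins 78 mm behind the grasp point.
Start: joints at [-1.296, 0.417, -0.01, 1.614, 0.005, 1.111, -0.053], TCP at [0.195, 0.594, 0.213] pointing down, gripper open.
Joint ranges: [-2.81, 2.81], [-0.39, 2.02], [-1.27, 1.25], [0.06, 2.57], [-1.19, 4.33], [0.19, 2], [-2.82, 2.82]. Speed limits (rad/s): [1.89, 1.89, 2.39, 2.39, 3.01, 3.01, 3.01].

INTERFACE

Orientations are given as a unit quaternion [w, x, y, z].
In Python, from rig import r gives the robot as it stands.
- The arm moves only by the shell command python3 -m creep 'ROWS' [OPENING] [FORCE]. ROWS is JSON, one flat list of numbers, 6 for each row, row after row: the shift along the world's x, y, z in mm, then the turn, a rotation vector about the world's x, y, z in degrees. In form: [dx, dy, dz, ax, ay, az, dx, dy, dz, ax, ay, az, ...]. A call has 1 to 12 rows; each row is the pose to reach, as a shift and turn from the pose commanded when the call began; what a row does not reach only later rows make up. A row lasts 1/10 s, in which the tool goes at most 50 mm and 8.59 degrees, less where a joint would pass 70% of its speed; a pose out of reach is approached as far as the arm can. A call with a gripper value outside its range is refused whole. OPENING is the opening, from 0 (shut) to 1 (fully open), set as the call begins (- or left out, the last holds). The fingers move at their own pace and stop on an object; FORCE is the grip in N (left out, the last holds). Time passes only in rows, so rows that repeat a pose let the fingers close. It gives the time, the measured TCP pose, the force, the opening and the grip force at its end, in the units of the state.
- r.observe(): the state, without advancing time (a new reading comes with each control period).
- r.camera(name): name is "side" or "top" or "wrist"; returns the picture (480x640x3 uint8, red, green, blue); there is no depth.
- r.camera_model(name): a dict with "fx", "fy", "cx", "cy" (pixels), "dist_coeffs" ([k1, k2, p1, p2, k3] as OpenCV has them; the pictures are not rectified), "T" (4x4, takes a point from camera to world coordinates). Camera axes: x right, y down, z forward; pixel columns grow to the right and rows downward; lengths in m; the calibration is good to about 2 mm. A picture is of the moment at which its call begins: read the wrist's pose just before it. camera_model takes no time and is no camera call; for the wrist camera it gives the pose at the moment of the call.
- r.sign_off(): hands the job in; it is judged then, once.
The state is a dict: "clock": time; "qpos": joint angles; "joint_vel": joint speeds; "joint_efforts": joint torques, N m; "ee_pos": TCP position; "ee_rot": TCP orientation; "force": force on the tool from outside, world axes, zero at the start; "moment": the same for the moment, N m; "opening": opening from 0.0 (shut) to 1.0 (fully open); "grip_force": force on a finger pad.
Only numpy, scipy, OpenCV 4.12 (cv2) and the standard library are available. Lean on these libraries where they do the work, as an engineer would, in place of code of your own. Each camera call takes 0.05 s, during which the arm holds its last target. There are 200 camera calls.

TASK

Take the plunger probe from its grey rest, check it by gently touching its stylus on the middle of the yellow post's round pad and then, after that, on the middle of the blue post's pad, pushing the sprung stylus in a little each time and pausing a moment. Then lay the probe's barrel in the V-block, centred lengthways with the stylus pointing out over the red-marked end, and press it down with about 10 N, without ramming it, so that it bears on both V faces alike. Finish while still gripping it and pressing, ready for the clamp; leave the paint marker and the small grey carton where they are.

Things in the scene. Friction and masses are not known exactly. Their poses are not given: they have to be found in the camera images.
- probe: loose plunger probe, about 0.23 kg: aluminium barrel 28 mm in diameter and 150 mm long, lying level. Origin at the centre of the barrel on its axis; x runs along the barrel towards the stylus, z is up at the start. The black middle part (from -23 to +23 mm along x) is square, 24 x 24 mm, with flats facing y and z: grip it there across y, from above. A black cap (6 mm) closes the rear end (-x), a red band and the sprung stylus mark the front (+x).
- stylus_tip (a point): front point of the stylus (red ball 8 mm in diameter on a steel rod) on the barrel's axis, 103 mm ahead of the probe's origin while the stylus is fully out; moves back as the stylus is pushed in
- stylus (a joint): how far the stylus is pushed into the barrel, 0 (fully out) to 0.012 m (end stop); a spring pushes it out with 1 N at 0 and 500 N/m more as it goes in (7 N at the stop). 3 to 6 mm is a good touch; the rigid stop follows at 12 mm.
- rest: grey plastic rest, fixed, in which the probe starts: base 150 x 64 x 10 mm, two saddles 18 mm thick at 56 mm either side of the middle along x, flat slots 32 mm wide and 9 mm deep, open upward, 48 mm above the bench (probe axis at 62 mm). The 94 mm between the saddles is free for the fingers. Origin under the centre of the base, x along the slots.
- post_yellow: fixed setting post with a yellow round pad, 28 mm in diameter, facing the post's own -x (towards the robot), centre 85 mm above the bench; base 60 x 60 x 12 mm, aluminium stem 28 mm wide, 97 mm high. Origin on the bench under the stem's front face; x points away from the robot, into the pad. Touch this one first.
- post_yellow_pad (a point): centre of the yellow pad's front face (black dot)
- post_blue: fixed setting post like the yellow one, with a blue pad whose centre is 110 mm above the bench; stem 122 mm high. Touch this one second.
- post_blue_pad (a point): centre of the blue pad's front face (black dot)
- vblock: fixed steel V-block, base 134 x 84 x 14 mm, with a 90 degree V groove along its x, open upward. The V stands on two cheeks, each 22 mm thick along x with centres 46 mm either side of the middle, 80 mm wide over all, top at 68 mm; the 70 mm between the cheeks is free for the fingers down to the base (18 mm above the bench). Origin under the centre of the base on the bench; x points to the end with the red bar.
- v_seat (a point): where the probe's origin lies when the barrel is fully seated and centred: on the V's middle plane, 62 mm above the bench
- v_left: the V flanks on the +y side (both cheeks), steel; its origin is the V-block's
- v_right: the V flanks on the -y side (both cheeks), steel; its origin is the V-block's
- paint_marker: bystander: loose paint marker, white and black, 123 mm long, 12 mm thick, lying on the bench; leave it
- kit_box: bystander: small light grey carton with dark edges, 86 x 105 x 30 mm; leave it
Things that resemble listed ones, but are neither listed nor needed, are in the scene too. What is shaped like the vblock but green is not meant.

How it is judged:
On the way, in this order (a step that is already met when the one before it is completed fails the run):
1. the held probe's stylus touches the middle of the yellow pad (distance between stylus_tip and post_yellow_pad below 0.009 m and contact force between probe and post_yellow above 0.6 N and contact force between the fingers and probe above 1 N), for 0.2 s.
2. the held probe's stylus touches the middle of the blue pad (distance between stylus_tip and post_blue_pad below 0.009 m and contact force between probe and post_blue above 0.6 N and contact force between the fingers and probe above 1 N), for 0.2 s.
At the end, for the whole second after the job is handed in: the probe, still gripped, rests in the V: origin within 2.5 mm of the seat across and in height, 10 mm lengthways, parallel to the groove within 0.04 rad, stylus over the red-marked end, and more than 3 N on each V side (its weight alone gives at most 2.1 N a side) (contact force between probe and v_left above 3 N and contact force between probe and v_right above 3 N and contact force between the fingers and probe above 1.5 N and x of probe in the frame of v_seat between -0.01 and 0.01 m and y of probe in the frame of v_seat between -0.0025 and 0.0025 m and z of probe in the frame of v_seat between -0.0025 and 0.0025 m and angle between the x axis of probe and the x axis of vblock, either way round below 0.04 rad and x of stylus_tip in the frame of v_seat above 0.08 m and linear speed of probe below 0.01 m/s); the arm keeps its last pose, push and grip.
It fails at once if the stylus is rammed on a post (over 25 N) (contact force between probe and post_yellow above 25 N or contact force between probe and post_blue above 25 N).
It fails at once if the probe is rammed into the V (over 40 N on a side) (contact force between probe and v_left above 40 N or contact force between probe and v_right above 40 N).
It fails at once if a bystander is moved by more than 30 mm (distance of any of paint_marker, kit_box from where it was at the start of the episode above 0.03 m).
It also fails if it takes over 67 s, if anything falls off the work surface, if the arm or the gripper's body presses on something with over 40 N, if the wrist force passes 120 N, or if a joint passes its speed limit or range.

## Working session

There is one attempt and no reset: what is moved stays moved. The work goes in short steps, Python scripts to look and compute and a shell command to move; the robot and the scene stay as the last step left them, time stands still between calls to the robot, and variables do not carry over. Pictures are saved under pics/ and viewed, at most 10 in all, crops included, and the job is handed in when it is done.

```bash
ls; mkdir -p pics
python3 - <<'E'
from rig import r
import cv2,json,numpy as np
for n in ["side","top","wrist"]:
    m=r.camera_model(n); np.set_printoptions(precision=4,suppress=True)
    print(n,m["fx"],m["fy"],m["cx"],m["cy"],m["dist_coeffs"]);print(np.array(m["T"]))
    cv2.imwrite(f"pics/{n}0.png",r.camera(n)[:,:,::-1])
print(r.observe())
E
```

```text
pics
side 469.5645195389882 469.5645195389882 325.3025186078768 238.5159032629803 [0.0126 0.     0.     0.     0.    ]
[[-0.999   0.0359 -0.0273  0.5054]
 [ 0.0442  0.659  -0.7509  0.7247]
 [-0.0089 -0.7513 -0.6599  0.7838]
 [ 0.      0.      0.      1.    ]]
top 533.6407778276498 533.6407778276498 322.6758219176668 250.50525658406843 [-0.0972  0.      0.      0.      0.    ]
[[ 0.0234 -0.973   0.2294  0.2173]
 [-0.9997 -0.0238  0.001  -0.0679]
 [ 0.0045 -0.2294 -0.9733  1.2712]
 [ 0.      0.      0.      1.    ]]
wrist 394.97953410755866 394.97953410755866 322.87078197582275 242.3133587915085 [0.0092 0.     0.     0.     0.    ]
[[ 0.3118  0.9156  0.254   0.12  ]
 [ 0.9502 -0.3002 -0.0841  0.6191]
 [-0.0008  0.2676 -0.9635  0.3838]
 [ 0.      0.      0.      1.    ]]
{'clock': 0.15, 'qpos': array([-1.2955,  0.4178, -0.0103,  1.614 ,  0.0047,  1.1107, -0.053 ]), 'joint_vel': array([ 0.0001, -0.0027,  0.0001, -0.0004,  0.0001, -0.0001, -0.0017]), 'joint_efforts': array([  0.0005, -85.1541,   0.6385, -42.6131,  -0.0489,   0.0173,
         0.0001]), 'ee_pos': array([0.1946, 0.5936, 0.213 ]), 'ee_rot': array([-0.    ,  0.1577,  0.9875, -0.0005]), 'force': array([ 0.1652, -0.354 , -0.4982]), 'moment': array([ 0.008 ,  0.0427, -0.0301]), 'grip_force': 0.0, 'opening': 1.0014332648875306}
```

View pics/top0.png

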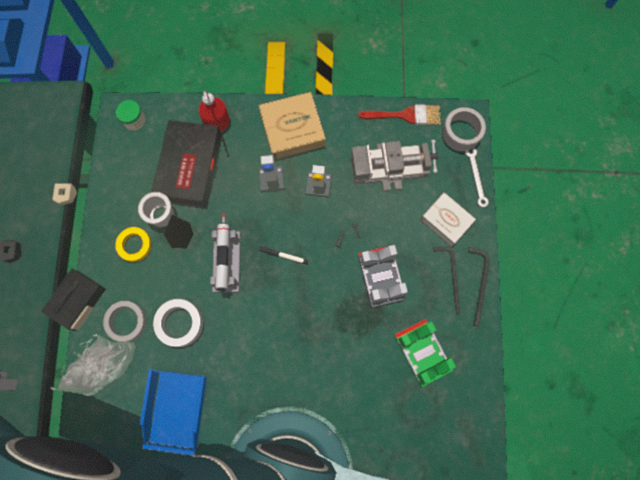

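View pics/side0.png

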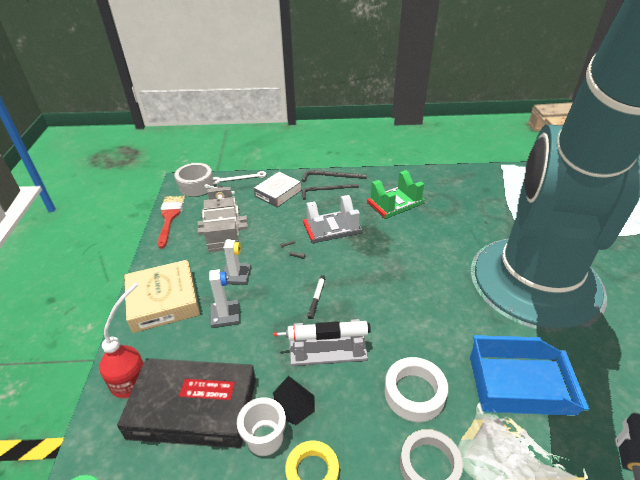

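Top view: the probe lies in its grey rest at about (224,255), with its stylus towards +x (up) at (223,215). The blue post is at (268,165) and the yellow one at (318,178). The steel V-block is at (382,275) with its red bar at the upper end (378,252); the marker is at (284,256) and the carton at (448,218).

Possible confusions:
- **V-block:** green V-block at (425,350) and vice at (392,162).
- **Posts:** yellow ring at (132,244), tape at (275,65) and blue tray at (172,410).
- **Probe:** the paint marker.

The descriptions settle all of these. I'll check with close crops.

```bash
cat > h.py <<'E'
import cv2,numpy as np
def ray(m,uv):
    K=np.array([[m["fx"],0,m["cx"]],[0,m["fy"],m["cy"]],[0,0,1]])
    p=cv2.undistortPoints(np.array([[uv]],float),K,np.array(m["dist_coeffs"],float))[0,0]
    T=np.array(m["T"]);d=T[:3,:3]@[p[0],p[1],1];return T[:3,3],d/np.linalg.norm(d)
def plane(m,uv,z):
    o,d=ray(m,uv);return o+d*(z-o[2])/d[2]
def proj(m,P):
    K=np.array([[m["fx"],0,m["cx"]],[0,m["fy"],m["cy"]],[0,0,1]]);T=np.linalg.inv(np.array(m["T"]))
    return cv2.projectPoints(np.array([P],float),cv2.Rodrigues(T[:3,:3])[0],T[:3,3],K,np.array(m["dist_coeffs"],float))[0][0,0]
def tri(ms,uvs):
    A=np.zeros((3,3));b=np.zeros(3);L=[]
    for m,uv in zip(ms,uvs):
        o,d=ray(m,uv);M=np.eye(3)-np.outer(d,d);A+=M;b+=M@o;L.append((o,d))
    X=np.linalg.solve(A,b);return X,[np.linalg.norm((np.eye(3)-np.outer(d,d))@(X-o))for o,d in L]
E
python3 - <<'E'
from rig import r
import pickle
from h import *
np.set_printoptions(precision=4,suppress=True)
M={n:r.camera_model(n) for n in["top","side"]};pickle.dump(M,open("M.pkl","wb"))
t,s=M["top"],M["side"]
for n,uv,z in [("probe c",(223,254),.076),("tip",(223,215),.062),("V",(383,276),.04),("yel",(318,177),.085),("blue",(267,161),.11),("marker",(284,256),.006),("carton",(448,218),.03)]: print(n,plane(t,uv,z))
I=cv2.imread("pics/top0.png")
a=[cv2.resize(I[y:y+h,x:x+w],(400,300),interpolation=cv2.INTER_CUBIC) for x,y,w,h in[(165,205,120,90),(250,140,100,75),(330,230,100,75)]]
S=cv2.imread("pics/side0.png");a.append(cv2.resize(S[230:335,180:320],(400,300),interpolation=cv2.INTER_CUBIC))
cv2.imwrite("pics/m1.png",np.vstack([np.hstack(a[:2]),np.hstack(a[2:])]))
E
```

```text
probe c [0.4851 0.1627 0.076 ]
tip [0.5831 0.1718 0.062 ]
V [ 0.4495 -0.2097  0.04  ]
yel [ 0.6752 -0.0514  0.085 ]
blue [0.7026 0.0684 0.11  ]
marker [0.4995 0.0271 0.006 ]
carton [ 0.5989 -0.3706  0.03  ]
```

View pics/m1.png

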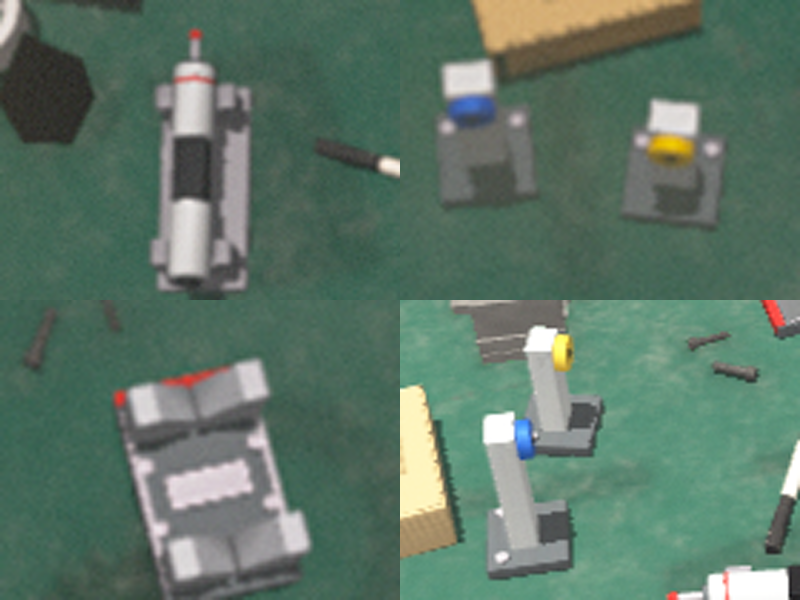

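The crops confirm the choices: the probe has its red ball tip at the top, the yellow and blue posts have round pads facing the robot, and the steel V-block's red bar is on the far (+x) end. Next I measure the pads in two views, and the probe and V axes.

Run:
```python
import pickle
from h import *
np.set_printoptions(precision=4,suppress=True)
M=pickle.load(open("M.pkl","rb"))
I={n:cv2.cvtColor(cv2.imread(f"pics/{n}0.png"),cv2.COLOR_BGR2HSV) for n in M}
def cen(n,box,lo,hi):
    x,y,w,h=box;m=cv2.inRange(I[n][y:y+h,x:x+w],lo,hi);k,l,st,c=cv2.connectedComponentsWithStats(m)
    i=1+np.argmax(st[1:,4]);return c[i]+[x,y],st[i]
for nm,lo,hi,bt,bs in[("yellow",(20,120,90),(35,255,255),(300,160,40,35),(215,235,35,30)),("blue",(105,120,60),(125,255,255),(255,150,30,30),(205,265,40,35)),
  ("redball",(0,120,90),(10,255,255),(215,205,16,15),(270,325,14,18))]:
    a,sa=cen("top",bt,lo,hi);b,sb=cen("side",bs,lo,hi)
    print(nm,a,sa,b,sb,*tri([M["top"],M["side"]],[a,b]))
P=lambda u,v,z:plane(M["top"],(u,v),z)
# probe: crop px->img
c=lambda x,y,ox,oy,s:(ox+x*s,oy+y*s)
a=P(*c(192,168,165,205,.3),.074);b=P(*c(196,35,165,205,.3),.064);d=P(*c(188,262,165,205,.3),.076)
print("probe",a,b,d,np.degrees(np.arctan2(*(b-d)[1::-1])))
f=P(*c(193,425,330,230,.25),.04);g=P(*c(235,565,330,230,.25),.04)
f=P(*c(193,395-300,330,230,.25),.040);g=P(*c(237,555-300,330,230,.25),.040)
print("V",f,g,np.degrees(np.arctan2(*(f-g)[1::-1])))
```

```text
yellow [317.2615 176.8   ] [12 14 12  7 65] [236.4189 247.9865] [18  7  7 13 74] [ 0.6747 -0.0496  0.0852] [np.float64(0.0008227742517255605), np.float64(0.0008227742517254878)]
blue [267.1892 166.1081] [ 7 14 11  5 37] [223.0286 278.3714] [15  7  7 14 70] [0.6873 0.0673 0.1113] [np.float64(0.0018738619486054287), np.float64(0.0018738619486055796)]
redball [223.  214.5] [7 9 3 2 6] [275.0909 333.6364] [ 4  7  3  4 11] [0.5831 0.1717 0.0633] [np.float64(0.0007629869561031149), np.float64(0.0007629869561030866)]
probe [0.4823 0.1638 0.074 ] [0.5813 0.1694 0.064 ] [0.4161 0.1619 0.076 ] 2.6151410256016434
V [ 0.5028 -0.1985  0.04  ] [ 0.4077 -0.2242  0.04  ] 15.147881571632443
```

```bash
python3 -m creep '[40,-60,0,0,0,4, 80,-120,0,0,0,8, 110,-170,0,0,0,12, 140,-220,0,0,0,16, 165,-265,0,0,0,20, 190,-310,0,0,0,22, 210,-350,0,0,0,22, 230,-385,0,0,0,22, 245,-410,0,0,0,22, 255,-430,0,0,0,22, 255,-430,0,0,0,22, 255,-430,0,0,0,22]' 1
cat > w.py <<'E'
import sys,pickle
from rig import r
from h import *
np.set_printoptions(precision=4,suppress=True)
m=r.camera_model("wrist");I=r.camera("wrist")[:,:,::-1];n=sys.argv[1]
cv2.imwrite(f"pics/{n}.png",I);pickle.dump(m,open(n+".pkl","wb"));o=r.observe();print(o["clock"],o["ee_pos"],o["ee_rot"],o["force"])
E
python3 w.py wr1
```

```text
clock: 1.35
ee_pos: [0.4499, 0.1631, 0.2133]
ee_rot: [-0.0, -0.032, 0.999, -0.0]
force: [-0.1, 1.0, -0.2]
opening: 1.001
grip_force: 0.0
1.4 [0.4494 0.1642 0.2133] [-0.0002 -0.0336  0.9994  0.    ] [-0.2287  0.7446  0.156 ]
```

View pics/wr1.png

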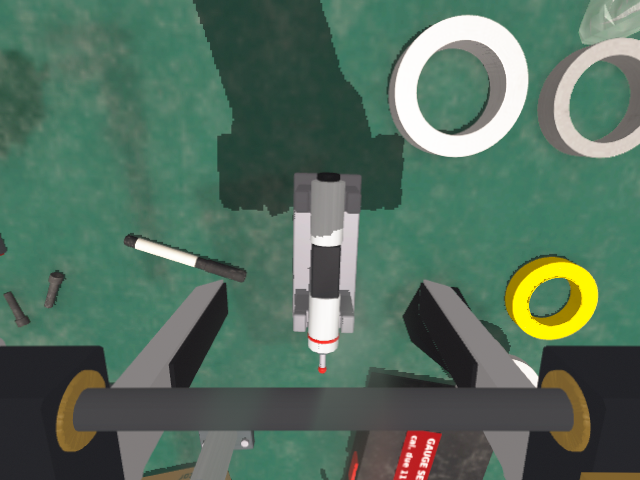

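Wrist view: the probe's black square is centred at about (325,271), the ball at (322,370) and the rear cap at (328,177). The white and yellow rings and the marker are clear of the fingers.

Run:
```python
import pickle
from h import *
np.set_printoptions(precision=4,suppress=True)
m=pickle.load(open("wr1.pkl","rb"));I=cv2.imread("pics/wr1.png");H=cv2.cvtColor(I,cv2.COLOR_BGR2HSV)
def c(box,lo,hi):
    x,y,w,h=box;k,l,s,ce=cv2.connectedComponentsWithStats(cv2.inRange(H[y:y+h,x:x+w],lo,hi));i=1+np.argmax(s[1:,4]);return ce[i]+[x,y],s[i]
b,sb=c((312,362,22,14),(0,120,90),(10,255,255));k,sk=c((300,240,50,62),(0,0,0),(180,110,70));q,sq=c((316,170,26,14),(0,0,0),(180,110,70))
band,sd=c((300,335,45,20),(0,120,90),(10,255,255))
print(b,sb,k,sk,q,sq,band,sd)
B=plane(m,b,.063);Kc=plane(m,k,.073);Q=plane(m,(q[0],q[1]),.072)
print(B,Kc,Q,"yaw",np.degrees(np.arctan2(*(B-Kc)[1::-1])),np.degrees(np.arctan2(*(B-Q)[1::-1])),np.linalg.norm((B-Kc)[:2]))
```

```text
[321.625 369.8  ] [ 6  5  8  7 40] [323.9637 274.5338] [  11    4   30   54 1184] [328.4066 175.0696] [  0   0  26  12 273] [322.5057 340.4483] [ 8  1 31  8 87]
[0.5828 0.1717 0.063 ] [0.4856 0.1675 0.073 ] [0.4032 0.1656 0.072 ] yaw 2.4937128928814567 1.9605802194206385 0.09735038676254718
```

```bash
python3 -m creep '[18,2,-10,0,0,-1, 35,4.5,-30,0,0,-1.6, 35,4.5,-60,0,0,-1.6, 35,4.5,-90,0,0,-1.6, 35,4.5,-115,0,0,-1.6, 35,4.5,-135,0,0,-1.6, 35,4.5,-150,0,0,-1.6, 35,4.5,-158,0,0,-1.6, 35,4.5,-162,0,0,-1.6, 35,4.5,-162,0,0,-1.6]' 1; python3 w.py wr2; python3 -m creep '[0,0,0,0,0,0,0,0,0,0,0,0,0,0,0,0,0,0,0,0,0,0,0,0,0,0,0,0,0,0,0,0,0,0,0,0,0,0,0,0,0,0,0,0,0,0,0,0]' 0.1 40
```

```text
clock: 2.4
ee_pos: [0.4845, 0.169, 0.0514]
ee_rot: [-0.0, -0.02, 1.0, 0.0]
force: [0.2, 0.2, -0.1]
opening: 1.002
grip_force: 0.0
2.45 [0.4848 0.1689 0.0518] [ 0.0002 -0.0199  0.9998  0.0001] [-0.5206 -0.2071  0.2116]
clock: 3.25
ee_pos: [0.4847, 0.1684, 0.0514]
ee_rot: [0.0, -0.02, 1.0, -0.0]
force: [0.4, 0.3, -0.0]
opening: 0.353
grip_force: 0.0
```

View pics/wr2.png

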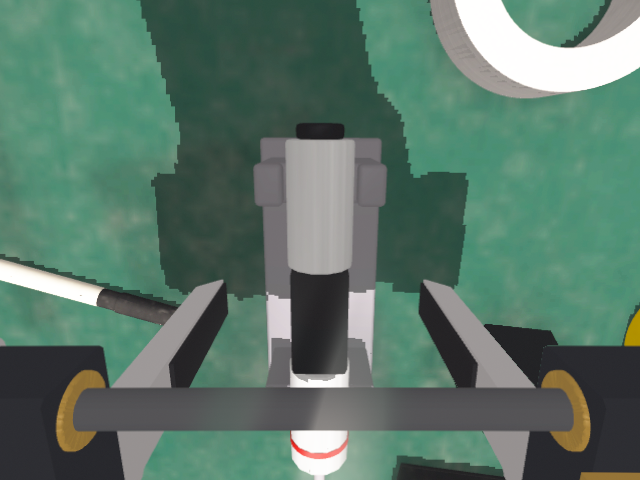

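The fingers straddle the black square (291–349, 270–373) centrally, and they are still closing.

```bash
python3 -m creep '[0,0,0,0,0,0,0,0,0,0,0,0,0,0,0,0,0,0,0,0,0,0,0,0,0,0,0,0,0,0]' 0.1 40; python3 -m creep '[0,0,5,0,0,0,0,0,15,0,0,0,0,0,30,0,0,0,0,0,50,0,0,0,0,0,65,0,0,0,0,0,75,0,0,0,0,0,78,0,0,0,0,0,78,0,0,0]'; python3 w.py wr3;python3 -c "
import cv2;cv2.imwrite('pics/wr3c.png',cv2.resize(cv2.imread('pics/wr3.png')[60:480,180:460],(400,600)))"
```

```text
clock: 3.75
ee_pos: [0.4847, 0.1683, 0.0514]
ee_rot: [-0.0, -0.02, 1.0, -0.0]
force: [-0.3, 0.1, 0.6]
opening: 0.258
grip_force: 40.0
clock: 4.55
ee_pos: [0.4847, 0.1684, 0.1296]
ee_rot: [0.0, -0.02, 1.0, 0.0]
force: [0.2, -0.1, -1.7]
opening: 0.255
grip_force: 40.0
4.6 [0.4845 0.1683 0.1291] [-0.0002 -0.0197  0.9998 -0.0001] [-0.0913  0.3704 -2.0852]
```

View pics/wr3c.png

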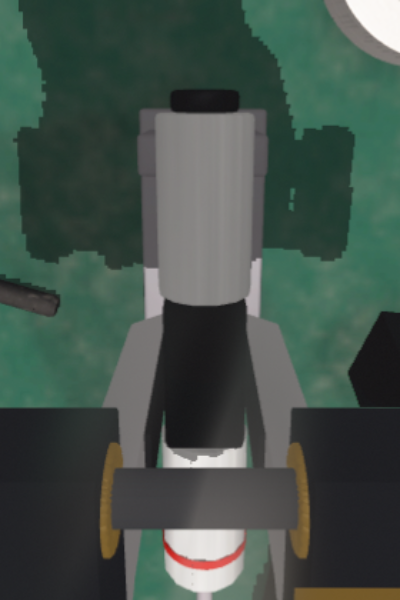

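Held: the probe is gripped across its square, straight in the jaws, with the marker undisturbed. Now I locate the ball relative to the TCP.

Run:
```python
import pickle
from rig import r
from h import *
np.set_printoptions(precision=4,suppress=True)
M=pickle.load(open("M.pkl","rb"));o=r.observe();p=o["ee_pos"];print(p)
# square edges in wrist image column
m=pickle.load(open("wr3.pkl","rb"));G=cv2.cvtColor(cv2.imread("pics/wr3.png"),cv2.COLOR_BGR2GRAY)[:,305:335].mean(1)
d=np.diff(G);e1=255+np.argmin(d[255:290]);e2=355+np.argmax(d[355:385]);E=[plane(m,(320,e),p[2]+.011+.012) for e in(e1,e2)];print(e1,e2,E,"origin-TCP x",(E[0]+E[1])[0]/2-p[0],"len",E[1][0]-E[0][0])
g=p+[.1,.004,.011];uv=[]
for n in("top","side"):
    I=r.camera(n)[:,:,::-1];cv2.imwrite(f"pics/{n}1.png",I);H=cv2.cvtColor(I,cv2.COLOR_BGR2HSV);q=proj(M[n],g).astype(int);x,y=q-12
    k=cv2.inRange(H[y:y+24,x:x+24],(0,120,80),(10,255,255))|cv2.inRange(H[y:y+24,x:x+24],(172,120,80),(180,255,255))
    c=cv2.connectedComponentsWithStats(k);print(n,q,[(a[:5],b+[x,y]) for a,b in zip(c[2][1:],c[3][1:])])
```

```text
[0.4845 0.1683 0.1291]
273 373 [array([0.4601, 0.1674, 0.1521]), array([0.5056, 0.1691, 0.1521])] origin-TCP x -0.0016401696270745836 len 0.04546141165734369
top [216 204] []
side [270 307] [(array([12, 11,  4,  4, 12], dtype=int32), array([271.75  , 307.5833]))]
```

```bash
python3 -m creep '[5,-20,0,0,0,0, 15,-55,0,0,0,-2, 25,-90,0,0,0,-4, 35,-125,0,0,0,-6, 45,-160,-10,0,0,-7.3, 55,-185,-25,0,0,-7.3, 60,-200,-40,0,0,-7.3, 64,-207,-50,0,0,-7.3, 64,-207,-55,0,0,-7.3, 64,-207,-55,0,0,-7.3, 64,-207,-55,0,0,-7.3]'
cat > rel.py <<'E'
# ball and pad in the same fixed views: tip relative to pad
import sys,pickle
from rig import r
from h import *
np.set_printoptions(precision=4,suppress=True)
col,pad,n=sys.argv[1],eval(sys.argv[2]),sys.argv[3]
M=pickle.load(open("M.pkl","rb"));o=r.observe();p=o["ee_pos"];q=o["ee_rot"];psi=2*np.arctan2(q[2],q[1])-np.pi;psi=(psi+np.pi)%(2*np.pi)-np.pi
u=np.array([np.cos(psi),np.sin(psi),0]);ball=p+.0974*u+[0,0,.0107];print(p,"yaw",np.degrees(psi),"tip",ball+.004*u,o["force"])
R={"red":[((0,110,70),(8,255,255)),((172,110,70),(180,255,255))],"yellow":[((20,120,90),(35,255,255))],"blue":[((105,120,60),(125,255,255))]}
T={};out=[]
for c in("top","side"):
    I=r.camera(c)[:,:,::-1].copy();H=cv2.cvtColor(I,cv2.COLOR_BGR2HSV)
    for nm,g in(("red",ball),(col,pad)):
        x,y=proj(M[c],g).astype(int)-10;k=sum(cv2.inRange(H[y:y+20,x:x+20],*b) for b in R[nm]);s=cv2.connectedComponentsWithStats(k)
        if len(s[2])>1: i=1+np.argmax(s[2][1:,4]);T.setdefault(nm,{})[c]=s[3][i]+[x,y];print(c,nm,s[3][i]+[x,y],s[2][i][2:])
    x,y=np.clip(proj(M[c],pad).astype(int)-[40,30],0,None);out.append(cv2.resize(I[y:y+60,x:x+80],(400,300),interpolation=cv2.INTER_CUBIC))
for k,v in T.items():
    if len(v)==2: print(k,*tri([M["top"],M["side"]],[v["top"],v["side"]]))
cv2.imwrite(f"pics/{n}.png",np.hstack(out))
E
python3 rel.py yellow '(.675,-.05,.085)' y1
python3 - <<'E'
from h import *;import pickle
m=pickle.load(open("M.pkl","rb"))["top"]
for a,b in(((622,215),(715,225)),((437,203),(537,195))):
    A,B=[plane(m,(250+(x-400)/4,140+y/4),.0) for x,y in(a,b)];d=A-B;print(A,B,np.degrees(np.arctan2(-d[0],d[1])))
E
```

```text
clock: 5.8
ee_pos: [0.5487, -0.0375, 0.0747]
ee_rot: [0.0, 0.043, 0.999, 0.0]
force: [-1.0, -0.0, -3.2]
opening: 0.253
grip_force: 40.0
[ 0.5487 -0.0375  0.0747] yaw -4.9758613955950155 tip [ 0.6497 -0.0463  0.0854] [-0.9537 -0.0487 -3.1914]
side red [248.8571 248.2857] [3 4 7]
side yellow [236.4189 247.9865] [ 7 13 74]
[ 0.66238488 -0.01998071  0.        ] [ 0.65720262 -0.07853107  0.        ] -5.058038155772196
[0.66764938 0.09678833 0.        ] [0.67441242 0.033981   0.        ] 6.145882923585723
```

View pics/y1.png

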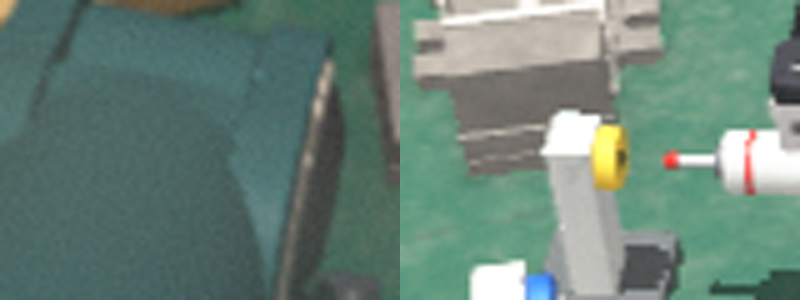

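The side view shows the ball at (670,159) in the crop, level with the pad's black dot at (621,157), with a gap of about 17 mm. The arm hides the pad in the top view. I approach slowly.

```bash
python3 -m creep '[4,-1,0,0,0,0, 8,-2,0,0,0,0, 12,-3,0,0,0,0, 14,-3,0,0,0,0, 15,-3,0,0,0,0, 15,-3,0,0,0,0]'; python3 -m creep '[1,0,0,0,0,0, 2,0,0,0,0,0, 3,0,0,0,0,0, 4,0,0,0,0,0, 4,0,0,0,0,0, 4,0,0,0,0,0]'; python3 rel.py yellow '(.675,-.05,.085)' y2
```

```text
clock: 6.5
ee_pos: [0.5637, -0.0416, 0.0743]
ee_rot: [-0.0, 0.044, 0.999, -0.0]
force: [-0.4, -0.2, -2.4]
opening: 0.258
grip_force: 40.0
clock: 7.1
ee_pos: [0.5677, -0.0416, 0.0744]
ee_rot: [0.0, 0.044, 0.999, -0.0]
force: [0.0, -0.1, -1.6]
opening: 0.251
grip_force: 40.0
[ 0.5677 -0.0416  0.0744] yaw -5.054141549575223 tip [ 0.6687 -0.0506  0.0851] [ 0.0359 -0.0572 -1.571 ]
side red [240.2222 247.6667] [3 4 9]
side yellow [236.4459 247.9865] [ 8 13 74]
```

```bash
python3 -m creep '[1,0,0,0,0,0, 2,0,0,0,0,0, 2,0,0,0,0,0, 2,0,0,0,0,0]';python3 -m creep '[1,0,0,0,0,0, 2,0,0,0,0,0, 2,0,0,0,0,0, 2,0,0,0,0,0]'; python3 rel.py yellow '(.675,-.05,.085)' y3
```

```text
clock: 7.6
ee_pos: [0.5696, -0.0416, 0.0744]
ee_rot: [-0.0, 0.044, 0.999, -0.0]
force: [-1.6, 0.5, -1.7]
opening: 0.256
grip_force: 40.0
clock: 8.0
ee_pos: [0.5716, -0.0417, 0.0744]
ee_rot: [-0.0, 0.044, 0.999, -0.0]
force: [-2.0, -0.7, -2.4]
opening: 0.254
grip_force: 40.0
[ 0.5716 -0.0417  0.0744] yaw -5.058435321695815 tip [ 0.6726 -0.0506  0.0851] [-2.0497 -0.6651 -2.4315]
side red [240. 248.] [3 3 9]
side yellow [236.4028 248.0417] [ 8 13 72]
```

View pics/y3.png

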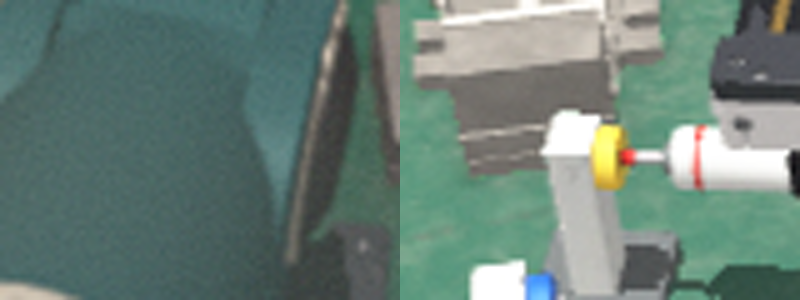

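The ball sits on the middle of the yellow pad and stopped moving at u=240 while the TCP advanced, so the stylus is pushed in about 3 mm. I push 1 mm more, pause, then retreat.

```bash
python3 -m creep '[1,0,0,0,0,0, 1,0,0,0,0,0, 1,0,0,0,0,0, 1,0,0,0,0,0, 1,0,0,0,0,0]'; python3 -m creep '[-5,0.5,0,0,0,0, -12,1,0,0,0,0, -25,2,0,0,0,0, -40,3,0,0,0,0, -55,3,10,0,0,2, -55,20,20,0,0,4, -55,45,25,0,0,6, -50,70,25,0,0,8, -40,92,25,0,0,10, -30,98,25,0,0,11, -28,98.5,25,0,0,11, -28,98.5,25,0,0,11]'; python3 rel.py blue '(.687,.067,.11)' b1
```

```text
clock: 8.6
ee_pos: [0.5726, -0.0416, 0.0744]
ee_rot: [-0.0, 0.044, 0.999, -0.0]
force: [-2.8, -1.8, -1.5]
opening: 0.257
grip_force: 40.0
clock: 9.8
ee_pos: [0.545, 0.0561, 0.0992]
ee_rot: [-0.0, -0.051, 0.999, -0.0]
force: [0.1, 0.0, -2.5]
opening: 0.254
grip_force: 40.0
[0.545  0.0561 0.0992] yaw 5.880084083719239 tip [0.6458 0.0664 0.1099] [ 0.0959  0.0325 -2.5035]
side red [245.0909 277.3636] [ 3  4 11]
side blue [223.0303 278.4394] [ 7 14 66]
```

View pics/b1.png

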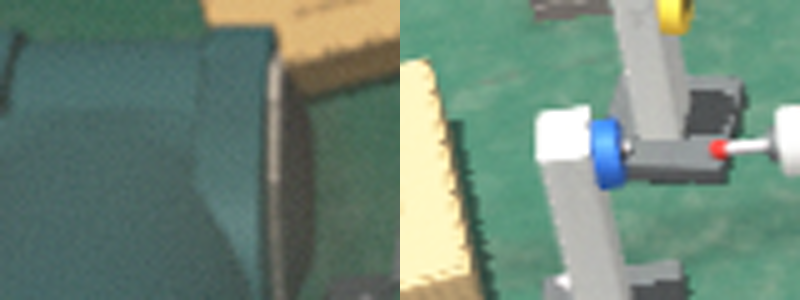

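The ball is at (719,149) in the crop and the blue pad's face centre at about (617,153): roughly 36 mm to go, and aligned after a small +y shift.

```bash
python3 -m creep '[5,0.5,0,0,0,0, 12,1,0,0,0,0, 18,1.5,0,0,0,0, 23,2,0,0,0,0, 27,2.5,0,0,0,0, 29,2.5,0,0,0,0, 30,2.5,0,0,0,0, 30,2.5,0,0,0,0]'; python3 -m creep '[1,0,0,0,0,0, 2,0,0,0,0,0, 3,0,0,0,0,0, 4,0,0,0,0,0, 4,0,0,0,0,0, 4,0,0,0,0,0]'; python3 rel.py blue '(.687,.067,.11)' b2;  python3 -m creep '[1,0,0,0,0,0, 2,0,0,0,0,0, 3,0,0,0,0,0, 3,0,0,0,0,0, 3,0,0,0,0,0]'; python3 rel.py blue '(.687,.067,.11)' b3
```

```text
clock: 10.7
ee_pos: [0.5746, 0.0593, 0.0994]
ee_rot: [-0.0, -0.052, 0.999, -0.0]
force: [-0.0, -0.1, -1.5]
opening: 0.248
grip_force: 40.0
clock: 11.3
ee_pos: [0.5787, 0.0594, 0.0994]
ee_rot: [-0.0, -0.052, 0.999, -0.0]
force: [0.1, -0.9, -2.4]
opening: 0.253
grip_force: 40.0
[0.5787 0.0594 0.0994] yaw 5.951220530452936 tip [0.6795 0.0699 0.1101] [ 0.1013 -0.9414 -2.3817]
side red [227.5455 279.3636] [ 4  4 11]
side blue [223.0154 278.4769] [ 7 14 65]
clock: 11.9
ee_pos: [0.5816, 0.0594, 0.0994]
ee_rot: [-0.0, -0.052, 0.999, -0.0]
force: [-2.1, -0.0, -1.6]
opening: 0.253
grip_force: 40.0
[0.5816 0.0594 0.0994] yaw 5.95204058276269 tip [0.6824 0.0699 0.1101] [-2.113  -0.0161 -1.5664]
side red [227.0909 279.3636] [ 3  4 11]
side blue [223.     278.3385] [ 7 14 65]
```

```bash
python3 -m creep '[-3,0,0,0,0,0, -5,-1.5,0,0,0,0, -5,-1.5,0.5,0,0,0, -3,-1.5,0.5,0,0,0, -1,-1.5,0.5,0,0,0, 1,-1.5,0.5,0,0,0, 2,-1.5,0.5,0,0,0, 2,-1.5,0.5,0,0,0,2,-1.5,0.5,0,0,0,2,-1.5,0.5,0,0,0,2,-1.5,0.5,0,0,0]'; python3 rel.py blue '(.687,.067,.11)' b4
```

```text
clock: 13.1
ee_pos: [0.5836, 0.0579, 0.0999]
ee_rot: [-0.0, -0.052, 0.999, -0.0]
force: [-2.4, -0.1, -1.6]
opening: 0.252
grip_force: 40.0
[0.5836 0.0579 0.0999] yaw 5.9512779036147165 tip [0.6844 0.0684 0.1106] [-2.416  -0.1095 -1.5972]
side red [227.2222 278.6667] [3 4 9]
side blue [222.9848 278.5455] [ 7 14 66]
```

```bash
python3 -m creep '[-8,-1,0,0,0,0, -25,-2,5,0,0,0, -50,-10,20,0,0,1, -75,-35,45,0,0,3, -95,-65,70,0,0,5, -104,-100,90,0,0,7, -104,-130,105,0,0,9, -104,-155,115,0,0,9, -104,-170,120,0,0,9, -104,-178,120,0,0,9, -104,-178,120,0,0,9, -104,-178,120,0,0,9]'; python3 w.py v1
```

```text
clock: 14.4
ee_pos: [0.4795, -0.1194, 0.2195]
ee_rot: [-0.0, -0.13, 0.991, 0.0]
force: [-0.8, 0.5, -2.3]
opening: 0.252
grip_force: 40.0
14.45 [ 0.4796 -0.1191  0.2195] [-0.0003 -0.1306  0.9914  0.0001] [ 0.2242  0.4855 -1.9504]
```

View pics/v1.png

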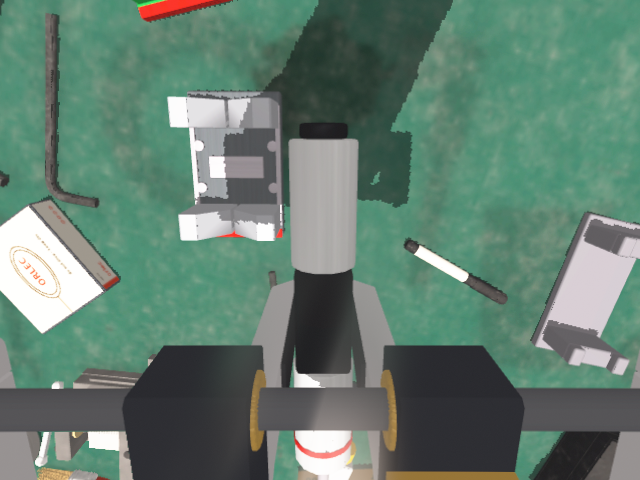

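The tenth and last picture shows the V-block in the upper left: rear cheek valley at about (227,110), front cheek valley at about (234,220), red bar along row 235. The marker and carton are undisturbed. The remaining measurements are numeric.

Run:
```python
from h import *
G=cv2.cvtColor(cv2.imread("pics/v1.png"),cv2.COLOR_BGR2GRAY)
for y in (92,96,100,104,110,116,120,124,130): print(y,160,G[y,160:292:3])
for y in (200,204,208,212,216,222,228,234,240): print(y,160,G[y,160:292:3])
H=cv2.cvtColor(cv2.imread("pics/v1.png"),cv2.COLOR_BGR2HSV)[225:245,170:292]
k=cv2.inRange(H,(0,130,60),(8,255,255))|cv2.inRange(H,(172,130,60),(180,255,255))
ys,xs=np.nonzero(k);print([(x+170,ys[xs==x].min()+225,ys[xs==x].max()+225) for x in sorted(set(xs))][::5])
```

```text
92 160 [123 122 119 119 123 126 121 120 122 149 153 152 145 152 153 148 133 149
 147 131 152 147 149 149 143 145 144 143 147 143 145 145 147 142 110  81
  79  80  80  83  61  53  51  53]
96 160 [120 119 120 177 179 179 147 147 148 144  88  85  81  84  85  83  84  84
  84 132 167 126 136 167 161 160 165 145 162  83 141 104  87  85  85  85
  85  84  86  88  72  50  48  52]
100 160 [123 117 120 252 252 252 252 252 252 227 228 228 228 228 228 228 228 228
 228 228 214 199  99 208 227 227 227 227 227 227 169 156 156 156 156 157
 150 128 103  88  72  51  49  50]
104 160 [123 120 120 250 252 252 252 252 252 228 228 228 228 228 228 228 228 228
 228 228 226 223 128 222 227 227 227 226 227 170 139 155 157 156 157 157
 153 127 124 125  73  53  50  47]
110 160 [123 122 122 241 252 252 252 252 252 155 228 228 228 228 228 228 228 227
 224 220 216 211 125 206 218 224 227 227 227 139 139 155 156 155 156 157
 153 129 123 126  77  54  51  52]
116 160 [122 123 126 226 252 252 252 252 252 233 228 228 228 228 227 225 221 218
 213 208 204 197 132 187 203 212 219 225 138 138 138 155 155 155 155 156
 154 131
[... 1864 characters left out ...]
254 254
 254 254 181 126 143  95 128 130]
234 160 [120 137 145 141 138 131 124 249 252 252 252 252 247 228 228 226 221 215
 208 202 194 183 169 137 114 111 173 187 200 212 221 226 227 254 254 254
 254 254 186 138 120 130 129 127]
240 160 [128 127 131 132 128 127 124 149 193 196 198 200 202 130 121 121 119 125
 129 132 130 130 133 131 125 124 123 125 127 126 124 126 180 252 252 251
 252 252 177 130 129 130 129 126]
[(np.int64(219), np.int64(236), np.int64(236)), (np.int64(224), np.int64(235), np.int64(236)), (np.int64(229), np.int64(234), np.int64(236)), (np.int64(234), np.int64(231), np.int64(236)), (np.int64(239), np.int64(235), np.int64(236)), (np.int64(277), np.int64(234), np.int64(237))]
```

Run:
```python
import pickle
from h import *
np.set_printoptions(precision=4,suppress=True)
m=pickle.load(open("v1.pkl","rb"));G=cv2.cvtColor(cv2.imread("pics/v1.png"),cv2.COLOR_BGR2GRAY).astype(float)
def val(rows,c0,c1):
    pts=[]
    for y in rows:
        p=G[y,c0:c1];w=np.clip(np.median(p)-20-p,0,None)
        if w.sum()>0: pts.append(((w*np.arange(c0,c1)).sum()/w.sum(),y))
    return np.array(pts)
R=val(range(100,122,2),218,234);F=val(range(226,234,1),225,240);print(R[:,0],F[:,0])
rv=plane(m,np.median(R,0),.0425)
rv=plane(m,(np.median(R[:,0]),110),.0425);fv=plane(m,(232.3,224),.0425)
print("valley",rv,fv,np.degrees(np.arctan2(*(fv-rv)[1::-1])))
L=[(plane(m,(168.7,110),.068)+plane(m,(270,110),.068))/2,(plane(m,(180.7,230),.068)+plane(m,(274,230),.068))/2]
L2=[(plane(m,(187,110),.068)+plane(m,(252.5,110),.068))/2,(plane(m,(195.5,230),.068)+plane(m,(257,230),.068))/2]
for l in(L,L2): print("land",*l,np.degrees(np.arctan2(*(l[1]-l[0])[1::-1])))
print("width",np.linalg.norm(plane(m,(168.7,110),.068)-plane(m,(270,110),.068)))
# x extent: land rows ends, left lands col 178 / 188, right col 265
for c,(a,b) in((178,(90,135)),(188,(205,250)),(266,(205,250))):
    d=np.diff(G[a:b,c]);i,j=a+np.argmax(d)+.5,a+np.argmin(d)+.5;print(c,i,j,plane(m,(c,i),.068),plane(m,(c,j),.068))
```

```text
[225.6411 225.6573 225.7874 225.9313 226.009  226.1489 226.2183 226.4688
 226.6099 226.7879 226.8667] [232.7865 232.6727 233.     233.3529 233.6364 233.8571 233.5882 233.2604]
valley [ 0.4069 -0.2209  0.0425] [ 0.5013 -0.1966  0.0425] 14.427222601964457
land [ 0.408  -0.2199  0.068 ] [ 0.5003 -0.1953  0.068 ] 14.92760837853787
land [ 0.4079 -0.2196  0.068 ] [ 0.5006 -0.1962  0.068 ] 14.1904939469719
width 0.0782610292382061
178 96.5 127.5 [ 0.4066 -0.2524  0.068 ] [ 0.4292 -0.2487  0.068 ]
188 214.5 240.5 [ 0.4957 -0.2294  0.068 ] [ 0.5179 -0.2256  0.068 ]
266 224.5 240.5 [ 0.4873 -0.1651  0.068 ] [ 0.5009 -0.162   0.068 ]
```

```bash
python3 -m creep '[-8,-30,0,0,0,0, -16,-60,-10,0,0,-0.5, -24,-80,-40,0,0,-0.5, -24,-88.5,-80,0,0,-0.5, -24,-88.5,-115,0,0,-0.5, -24,-88.5,-135,0,0,-0.5, -24,-88.5,-144,0,0,-0.5, -24,-88.5,-144,0,0,-0.5, -24,-88.5,-144,0,0,-0.5]'; python3 -m creep '[0,0,-5,0,0,0, 0,0,-10,0,0,0, 0,0,-14,0,0,0, 0,0,-17,0,0,0,0,0,-18,0,0,0,0,0,-18,0,0,0,0,0,-18,0,0,0]'; python3 -c "
from rig import r
o=r.observe();print(o['ee_pos'],o['force'],o['moment'])"
```

```text
clock: 15.35
ee_pos: [0.4563, -0.2085, 0.0767]
ee_rot: [0.0, -0.126, 0.992, -0.0]
force: [-0.8, -0.1, -1.7]
opening: 0.253
grip_force: 40.0
clock: 16.05
ee_pos: [0.4557, -0.2087, 0.058]
ee_rot: [0.0, -0.126, 0.992, -0.0]
force: [-0.2, 1.2, -1.3]
opening: 0.255
grip_force: 40.0
[ 0.45572678 -0.20865712  0.05798362] [-0.18236826  1.21131194 -1.29223208] [0.0506047  0.04247388 0.02431025]
```

```bash
python3 -m creep '[0,1,-1,0,0,0, 0,1,-2,0,0,0, 0,1,-3,0,0,0, 0,1,-4,0,0,0,0,1,-4,0,0,0,0,1,-4,0,0,0]'; python3 -m creep '[0,0,-0.5,0,0,0, 0,0,-1,0,0,0,0,0,-1,0,0,0,0,0,-1,0,0,0]'; python3 -m creep '[0,0,-0.5,0,0,0, 0,0,-1,0,0,0,0,0,-1,0,0,0,0,0,-1,0,0,0]';  python3 -c "
from rig import r
o=r.observe();print(o['ee_pos'],o['force'],o['moment'])"
```

```text
clock: 16.65
ee_pos: [0.4557, -0.2077, 0.0539]
ee_rot: [-0.0, -0.126, 0.992, -0.0]
force: [-0.3, 0.1, -2.5]
opening: 0.255
grip_force: 40.0
clock: 17.05
ee_pos: [0.4558, -0.2078, 0.053]
ee_rot: [0.0, -0.126, 0.992, -0.0]
force: [0.7, -1.1, -0.2]
opening: 0.252
grip_force: 40.0
clock: 17.45
ee_pos: [0.4561, -0.2083, 0.0523]
ee_rot: [0.001, -0.126, 0.992, -0.001]
force: [0.5, -3.3, 5.5]
opening: 0.256
grip_force: 40.0
[ 0.45610606 -0.20825714  0.05234125] [ 0.53738045 -3.25760066  5.46685327] [-0.824397    0.20074492  0.0856576 ]
```

Contact is made. A lateral force of −3 N shows the +y flank is pushing, so I ease the TCP towards −y.

```bash
python3 -m creep '[0.1,-0.4,0,0,0,0, 0.2,-0.8,0,0,0,0, 0.2,-0.8,0,0,0,0, 0.2,-0.8,0,0,0,0]';  python3 -c "
from rig import r
o=r.observe();print(o['ee_pos'],o['ee_rot'],o['force'],o['moment'])"
```

```text
clock: 17.85
ee_pos: [0.4562, -0.2086, 0.052]
ee_rot: [0.0, -0.126, 0.992, -0.0]
force: [1.7, -2.5, 4.0]
opening: 0.248
grip_force: 40.0
[ 0.4561534  -0.20855794  0.05204768] [ 2.67298451e-04 -1.25741095e-01  9.92063034e-01 -2.05794828e-04] [ 1.7184425  -2.51690767  3.96556538] [-0.50055805 -0.18003144  0.01769241]
```

```bash
python3 -m creep '[0.2,-0.5,0,0,0,0, 0.3,-1,0,0,0,0, 0.3,-1,-0.3,0,0,0, 0.3,-1,-0.5,0,0,0, 0.3,-1,-0.5,0,0,0]';  python3 -c "
from rig import r
o=r.observe();print(o['ee_pos'],o['ee_rot'],o['force'],o['moment'])"
```

```text
clock: 18.35
ee_pos: [0.4559, -0.2094, 0.0514]
ee_rot: [-0.0, -0.126, 0.992, 0.0]
force: [-2.2, 0.4, 5.3]
opening: 0.252
grip_force: 40.0
[ 0.45591026 -0.20935138  0.05138922] [-2.17192503e-04 -1.25761176e-01  9.92060516e-01  1.08604622e-04] [-2.15210858  0.365692    5.25745937] [-0.01525424  0.48665677  0.15323192]
```

```bash
python3 -m creep '[0,0,-0.2,0,0,0, 0,0,-0.4,0,0,0, 0,0,-0.4,0,0,0, 0,0,-0.4,0,0,0]';  python3 -c "
from rig import r
o=r.observe();print(o['ee_pos'],o['ee_rot'],o['force'],o['moment'])"
```

```text
clock: 18.75
ee_pos: [0.4559, -0.2094, 0.0513]
ee_rot: [-0.0, -0.126, 0.992, 0.0]
force: [-5.0, 0.8, 14.1]
opening: 0.25
grip_force: 40.0
[ 0.45593652 -0.2093522   0.05131266] [-1.28561345e-04 -1.25736922e-01  9.92063597e-01  1.74356232e-04] [-4.97670031  0.82695827 14.06123855] [0.35710811 1.07867917 0.12894861]
```

```bash
python3 -m creep '[-0.3,0,0.1,0,0,0, -0.4,0,0.2,0,0,0, -0.4,0,0.2,0,0,0, -0.4,0,0.2,0,0,0, -0.4,0,0.2,0,0,0]';  python3 - <<'E'
from rig import r
import numpy as np
np.set_printoptions(precision=3,suppress=True)
L=[]
for i in range(6):
    I=r.camera("side" if i%2 else "wrist");o=r.observe();L.append(np.r_[o["force"],o["moment"],o["joint_vel"].max()])
print(np.array(L),o["ee_pos"],o["clock"])
E
```

```text
clock: 19.25
ee_pos: [0.4559, -0.2093, 0.0514]
ee_rot: [0.0, -0.126, 0.992, 0.0]
force: [-0.1, 0.6, 8.0]
opening: 0.248
grip_force: 40.0
[[-0.63  -0.876  5.742  0.184  0.252  0.117  0.002]
 [-0.594  0.568  6.906  0.118  0.182  0.112  0.001]
 [-1.205 -0.428  6.435  0.109  0.169  0.107  0.002]
 [-0.566 -0.261  7.349  0.147  0.18   0.12   0.003]
 [-0.739  1.121  7.291  0.143  0.174  0.127  0.002]
 [-0.789  0.488  7.806  0.108  0.176  0.167  0.002]] [ 0.456 -0.209  0.051] 19.55
```

```bash
python3 -m creep '[0,0,-0.1,0,0,0, 0,0,-0.1,0,0,0, 0,0,-0.1,0,0,0, 0,0,-0.1,0,0,0]';  python3 - <<'E'
from rig import r
import numpy as np
from h import *
import pickle
np.set_printoptions(precision=3,suppress=True)
L=[]
for i in range(4):
    I=r.camera("side");o=r.observe();L.append(np.r_[o["force"],o["moment"]])
print(np.array(L),o["ee_pos"])
m=pickle.load(open("M.pkl","rb"))["side"];u=np.array([.968,.25,0]);b=o["ee_pos"]+.0974*u+[0,0,.0107];q=proj(m,b)
x,y=q.astype(int)-12;H=cv2.cvtColor(I,cv2.COLOR_RGB2HSV)[y:y+24,x:x+24]
s=cv2.connectedComponentsWithStats(cv2.inRange(H,(0,120,80),(8,255,255))|cv2.inRange(H,(172,120,80),(180,255,255)))
print(q,s[3][1:]+[x,y],s[2][1:,2:],plane(m,(s[3][1]+[x,y]),.062),b)
E
```

```text
clock: 19.95
ee_pos: [0.456, -0.2094, 0.0514]
ee_rot: [0.0, -0.126, 0.992, -0.0]
force: [-1.7, 1.1, 9.0]
opening: 0.25
grip_force: 40.0
[[-2.41   0.447  8.722  0.195  0.331  0.182]
 [-0.196  0.061  8.374  0.266  0.341  0.167]
 [-1.429  0.172 10.204  0.183  0.394  0.084]
 [-1.539  0.503  9.593  0.208  0.347  0.117]] [ 0.456 -0.209  0.051]
[293.441 215.948] [[293.5 216. ]
 [303.6 221.7]] [[ 2  3  6]
 [ 2  7 10]] [ 0.55  -0.185  0.062] [ 0.55  -0.185  0.062]
```

The ball is where predicted (293.5,216), the push reads about 9–10 N, and the sideways force is near zero. I hand the job in.

```bash
python3 -c "
from rig import r
print(r.sign_off())"
```

```text
the job is handed in; nothing more can be done
None
```

I handed the job in at about 20 s: the stylus touched the yellow pad and then the blue one. The probe now lies in the V, stylus towards the red-marked end, still gripped and pressed with about 9–10 N and almost no sideways force; sign-off gave no verdict.

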